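# Let the oil trolley down the serving rail and catch it

## Robot

A 6-joint arm with a two-finger parallel gripper is mounted at the origin on the work surface. World frame = base frame: x ahead of the robot, y to its left, z up, the work surface at z = 0. Lengths are in mm, angles in rad, forces in N, time in s.
With the tool pointing down it reaches from about 300 to 850 mm from the base axis. Payload 5.4 kg.
Tool frame: the origin (TCP) lies midway between the tips of the shut fingers; the grasp point (between the pads) lies 19 mm behind it; z points along the fingers, y is the line along which they close (so a half turn about z gives the same grasp; the last joint's range is limited). The gripper opens to 85 mm and grips with 20 to 120 N. Pads are 22 mm wide; open, the fingers measure 114 mm over their backs; the gripper's body (76 mm by 85 mm) begins 54 mm behind the grasp point. The pads swing forward as they close: fully open they stand 13 mm farther back than shut.
Start: joints at [1.076, 0.158, 1.597, -0, 1.386, -0.21], TCP at [161.565, 551.818, 231.299] pointing down, gripper open.
Joint ranges: [-2.91, 2.91], [-0.94, 2.29], [0.18, 2.7], [-1.29, 4.43], [0.17, 2.64], [-3, 3]. Speed limits (rad/s): [2.57, 2.57, 3.14, 3.14, 3.14, 3.14].

## Interface

Orientations are given as a rotation vector (axis times angle).
In Python, from cell import monitor, cams, job_done, boxes_of, trace gives the robot as it stands. The module is installed in compiled form; this text tells all that it offers.
- The arm moves only by the shell command python3 -m crank 'ROWS'. ROWS is JSON, a list of rows, each a list of 3 entries, a list of its own where there are three numbers: the shift along the tool's x, y, z scaled (see below), then the turn, a rotation vector about the tool's x, y, z scaled (see below), then the closure, from -1 (fully open) to 1 (shut). In form: [[[dx, dy, dz], [rx, ry, rz], hand], ...]. A call has 1 to 8 rows; each row is the pose to reach, as a shift and turn from the pose commanded when the call began, along the tool's axes at that moment; what a row does not reach only later rows make up. The controller multiplies each number of a shift by 500 mm and each number of a turn by 90 degrees. A row lasts 1/10 s, in which the tool goes at most 50 mm and 8.59 degrees, less where a joint would pass 70% of its speed; a pose out of reach is approached as far as the arm can. A call with a number of a shift or a turn outside -1 to 1 is refused whole. A call with a gripper value outside its range is refused whole. The fingers move at their own pace and stop on an object; the grip force is fixed at half the most. Time passes only in rows, so rows that repeat a pose let the fingers close. It gives the time, the measured TCP pose, the force, the opening and the grip force at its end, in the units of the state.
- monitor.get_obs(): the state, without advancing time (a new reading comes with each control period).
- cams.capture(name): name is "side" or "top" or "wrist"; returns a dict with "color" (400x640x3 uint8, blue, green, red), "vfov" (degrees; the focal length in pixels is half the picture's height over the tangent of half this angle, whatever the lens; pixels are square), "cx", "cy" (the principal point, pixels), "position" and "attitude" of the camera in the world; the wrist camera has in their place "T_tool_cam" (4x4, takes a point from camera to tool coordinates, whose origin is the TCP and whose axes are the flange's). Camera axes: x right, y down, z forward; pixel columns grow to the right and rows downward; lengths in mm; the calibration is good to about 2 mm. The wrist camera is an equidistant fisheye: a pixel r from the principal point sees the ray r / f radians off the axis. A picture is of the moment at which its call begins: read the wrist's pose just before it. There is no depth.
- job_done(): hands the job in; it is judged then, once.
Trained networks look in a picture, given as the dict that the camera call returned (one of the last four; its "shot" number tells which), for a name from the list of things; names that differ only in an ending like _2 or _b are one class to them, and where a whole thing is asked for, a point or a joint stands for the part that bears it (a point fixed in the world has none). Each returns a list of dicts, best first, with "conf" (0 to 1); they miss things now and then, are a little off and sometimes report something else, mostly with a low value. They report only what shows in the picture. A call takes as long as a camera call. They do not tell look-alikes from the thing itself.
- boxes_of(picture, target): "centre" ([column, row] in pixels, amid what is visible of it).
- trace(picture, target): "pixels" (400x640 bool, what is visible of it) and "centre" ([column, row] in pixels, amid what is visible of it).
The state is a dict: "clock": time; "joint_positions": joint angles; "qvel": joint speeds; "tau": joint torques, N m; "tool_pos": TCP position; "eef_rot": TCP orientation; "contact_force": force on the tool from outside, world axes, zero at the start; "wrist_torque": the same for the moment, N m; "grip_width": finger opening in mm; "gripper_force": force on a finger pad.
Only numpy, scipy, OpenCV 4.12 (cv2) and the standard library are available. Lean on these libraries where they do the work, as an engineer would, in place of code of your own. Each camera call takes 0.05 s, during which the arm holds its last target. There are 200 camera calls.

## Task

Press the steel pad of the serving rail fully down to let the trolley with the tall oil bottle go, and let it roll by itself, untouched, until its end board is well past the brass marks on the rims. Then catch it softly by its end board, so that the bottle neither topples nor rocks, and hold it still on the slope for two seconds, clear of the end pegs. Last, let it down slowly until its end board rests against the end pegs, take the gripper away, and leave the bottle standing in its seat and everything else on the counter where it is.

Things in the scene. Friction and masses are not known exactly. Their poses are not given: they have to be found in the camera images.
- rack: Wooden serving rail, fixed. Origin on the counter under the middle of its sloping deck; z up, y horizontal and UPHILL (the trolley rolls to -y), x across. Deck 190 mm wide, y -320 to 300 mm, slope 0.05 rad: its top is at z = 55 + 0.05 y mm. Side rims 20 mm high at x = +-99. Two end pegs at x = +-66, 20 wide, 45 high (mm), uphill faces at y = -260: fingers pass between them (112 mm free).
- marks (a point): Point on the deck's middle line (rack x = 0, y = 10 mm), level with the small brass mark set in the top of each side rim. The trolley must still roll untouched until the face of its end board is 20 to 30 mm below this line (joint trolley 0.15 to 0.16).
- trolley (a joint): How far the wheeled aluminium trolley has rolled down the deck, in m: 0 at the start behind the stop bar, 0.40 at the end pegs. Trolley about 0.5 kg (0.7 to 1.4 times that) plus the bottle; bearing friction about 0.2 N and drag 0.4 N per m/s. Free, it gains about 0.1 to 0.3 m/s2 and passes the marks at 0.17 to 0.33 m/s.
- bumper (a point): Middle of the top edge of the trolley's end board, on its downhill face. The board is dark wood, upright, 150 mm wide (x), 12 mm thick, from 18 to 70 mm over the deck; starts at rack y = 140 mm, ends at -260 mm. The bottle's axis is 110 mm uphill of this face, so a gripper fits in front of the board or over it. Moves with the trolley.
- seat (a point): Centre of the floor of the bottle's seat on the trolley: level, a square recess 32 mm wide with walls 10 mm high, 30 mm over the deck. Moves with the trolley.
- bottle: Full slim amber glass oil bottle standing in the seat, 200 mm tall, body radius 19, foot radius only 14 mm, about 0.3 kg; origin under its foot, z up. It falls over if tipped beyond about 0.16 rad, and a sudden change of the trolley's speed by some 0.1 m/s rocks it too far; steady braking up to 1 m/s2 is safe.
- stop (a joint): Stop bar of the rail: how far it is pressed down, in m; 0 up (its top 20 mm over the deck at rack y = 134 mm, just downhill of the trolley), 0.026 fully down (below the deck, trolley free). It takes about 4 N to move, has no spring and stays where it is left.
- stop_pad (a point): Centre of the top of the square steel pad (38 by 38 mm) with which the stop bar is pressed straight down; it stands outside the rim on the robot's side, at x = -126, y = 134 mm of the rack, its top 107 mm over the counter when up and 81 when down; it moves with the bar.
- spice0: small glass spice jar (r 24, 85 high) on the turntable; bystander
- spice1: small glass spice jar on the turntable; bystander
- spice2: small glass spice jar on the turntable; bystander
- lid: aluminium steamer lid, 216 across, 58 high with its knob, lying on the counter; bystander
- mug: empty white enamel mug, r 42, 80 high; bystander
- spoon: steel slotted spoon, 320 long, lying flat; bystander
- rolling_pin: short wooden rolling pin, 48 thick, 270 long, lying along y beyond the rack; bystander
Mind the look-alikes: they are no part of the job. What is shaped like the bottle but pink or turquoise is not meant.

How it is judged (in metres and radians):
On the way, in this order (a step that is already met when the one before it is completed fails the run):
1. the stop bar is pressed down (value of joint stop above 0.022 m), for 0.05 s.
2. the trolley rolls past the brass marks by itself, untouched (value of joint trolley between 0.13 and 0.21 m and velocity of joint trolley above 0.1 m/s and contact force between each of the arm, the fingers and rack below 0.02 N and contact force between each of the arm, the fingers and bottle below 0.02 N), for 0.1 s.
3. the trolley is caught and held still on the slope, clear of the end pegs, for 1.5 s (value of joint trolley between 0.17 and 0.385 m and velocity of joint trolley between -0.03 and 0.03 m/s and angle between bottle's own z axis and vertical below 0.06 rad and distance between bottle and seat below 0.012 m), for 1.5 s.
At the end, for the whole second after the job is handed in: The trolley rests at the end pegs (within 10 mm), at rest, the bottle upright (within 0.06 rad) in its seat (within 12 mm), the stop bar still down, and the robot has let go (value of joint trolley above 0.39 m and velocity of joint trolley between -0.03 and 0.03 m/s and angle between bottle's own z axis and vertical below 0.06 rad and distance between bottle and seat below 0.012 m and value of joint stop above 0.022 m); the robot touches nothing.
It fails at once if the bottle rocks or topples (over 0.09 rad) (angle between bottle's own z axis and vertical above 0.09 rad).
It fails at once if the trolley runs into the end pegs (faster than 0.1 m/s in the last 15 mm) (value of joint trolley above 0.385 m and velocity of joint trolley above 0.1 m/s).
It fails at once if the robot holds the bottle (contact force between any of the arm, the fingers and bottle above 3 N).
It fails at once if something else on the counter is moved by more than 20 mm (distance of any of spice0, spice1, spice2, lid, mug, spoon, rolling_pin from where it was at the start of the episode above 0.02 m).
It also fails if it takes over 40 s, if anything falls off the work surface, if the arm or the gripper's body presses on something with over 40 N, if the wrist force passes 120 N, or if a joint passes its speed limit or range.

## Working session

There is one attempt and no reset: what is moved stays moved. The work goes in short steps, Python scripts to look and compute and a shell command to move; the robot and the scene stay as the last step left them, time stands still between calls to the robot, and variables do not carry over. Pictures are saved under pics/ and viewed, at most 10 in all, crops included, and the job is handed in when it is done.

```bash
mkdir -p pics
cat > h.py <<'E'
import numpy as np, cv2
from scipy.spatial.transform import Rotation as R
from cell import monitor, cams, job_done, boxes_of, trace
E
python3 - <<'E'
from h import *
o=monitor.get_obs(); print(o)
for n in ("top","side"):
    p=cams.capture(n); cv2.imwrite(f"pics/{n}0.png",p["color"])
    print(n,{k:v for k,v in p.items() if k!="color"})
    for t in ("rack","marks","bumper","seat","bottle","stop_pad","stop","trolley"):
        try: print(t,[(np.round(b["centre"]).tolist(),round(b["conf"],2)) for b in boxes_of(p,t)])
        except Exception as e: print(t,e)
E
```

```text
{'clock': 0.0, 'joint_positions': array([ 1.07590902e+00,  1.59059479e-01,  1.59826212e+00,  1.67304828e-05,
        1.38619581e+00, -2.10064275e-01]), 'qvel': array([ 2.01804889e-05,  9.97935704e-04,  1.73536997e-03,  6.43266083e-04,
        7.27449880e-04, -9.44827988e-04]), 'tau': array([ 1.37427987e-04, -3.96012068e+01, -3.31427228e+01, -1.89198258e-04,
        8.49033619e-03,  1.68646682e-05]), 'tool_pos': array([161.26698235, 551.2858461 , 230.29607446]), 'eef_rot': array([-4.45796333e-01, -3.10911411e+00,  2.82799678e-03]), 'contact_force': array([-0.2229898 , -0.81555216, -0.36869943]), 'wrist_torque': array([-0.01351048, -0.00897153, -0.01496119]), 'gripper_force': 0.0, 'grip_width': 85.62352993362936}
top {'vfov': 46.022576480508285, 'cx': 324.34952444295845, 'cy': 199.80145872184764, 'position': array([ 313.46266392,   12.02282523, 1566.43809005]), 'attitude': array([-2.10840473,  2.1471602 , -0.16252344]), 'shot': 1}
rack [([340.0, 200.0], 0.57)]
marks [([337.0, 198.0], 0.95), ([339.0, 132.0], 0.6)]
bumper [([273.0, 190.0], 0.89)]
seat [([272.0, 190.0], 0.65)]
bottle [([2
[... 174 characters left out ...]
([167.0, 235.0], 0.3)]
stop [([292.0, 224.0], 0.65), ([468.0, 257.0], 0.55)]
trolley [([276.0, 190.0], 0.93)]
side {'vfov': 47.62003241562252, 'cx': 309.3123450372492, 'cy': 196.31371455016722, 'position': array([-246.83254932, -724.97636921, 1186.57545082]), 'attitude': array([-2.17993134,  0.94180683, -0.39642291]), 'shot': 2}
rack [([328.0, 221.0], 0.64), ([274.0, 148.0], 0.26)]
marks [([329.0, 218.0], 0.93)]
bumper [([286.0, 172.0], 0.85)]
seat [([285.0, 174.0], 0.72)]
bottle [([315.0, 154.0], 0.72), ([231.0, 196.0], 0.65), ([273.0, 148.0], 0.61), ([302.0, 145.0], 0.58), ([284.0, 174.0], 0.5)]
stop_pad [([287.0, 194.0], 0.83)]
stop [([284.0, 196.0], 0.82)]
trolley [([286.0, 174.0], 0.8)]
```

```bash
python3 -c "
import cv2
a=cv2.imread('pics/top0.png')[100:300,140:540];cv2.imwrite('pics/top0c.png',cv2.resize(a,(800,400),interpolation=3))
a=cv2.imread('pics/side0.png')[80:320,180:500];cv2.imwrite('pics/side0c.png',cv2.resize(a,(800,600),interpolation=3))"
```

```text
(no output)
```

View pics/top0c.png

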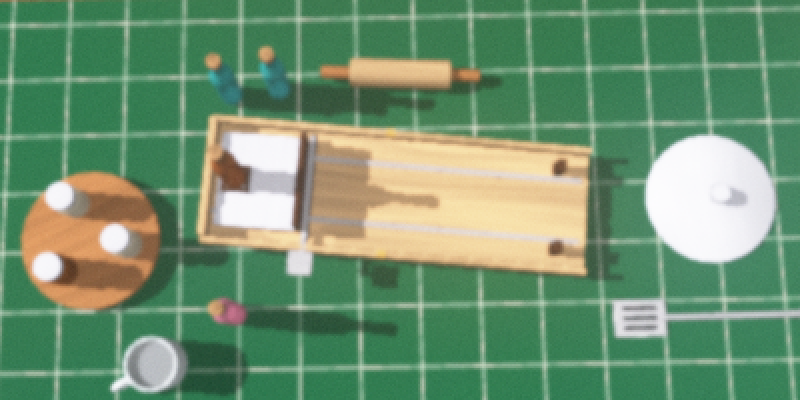

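View pics/side0c.png

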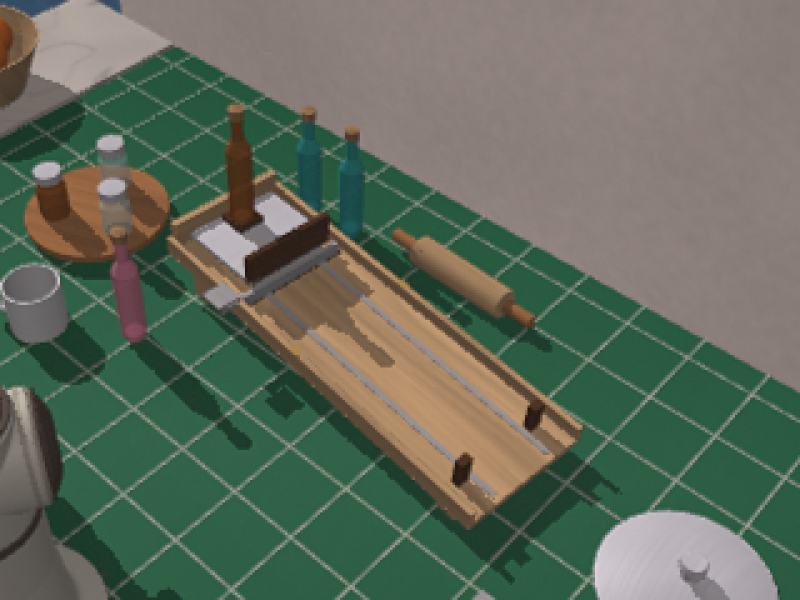

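The amber bottle is on the trolley, at top crop (230,170) and side crop (238,165). The look-alikes are pink at side (128,285) and turquoise at (308,160) and (350,180); neither is on the rail. The pad is at top crop (299,263) and side crop (225,297). Brass marks: top (381,254) and (392,133), side (297,350) and (402,283). Next I fit the rack pose to these.

```bash
cat >> h.py <<'E'
def proj(p,X):
    f=200/np.tan(np.radians(p["vfov"])/2); A=R.from_rotvec(p["attitude"]).as_matrix()
    c=(np.atleast_2d(X)-p["position"])@A
    return f*c[:,:2]/c[:,2:]+[p["cx"],p["cy"]]
TOP=dict(vfov=46.022576480508285,cx=324.3495,cy=199.80146,position=np.array([313.46266,12.02283,1566.43809]),attitude=np.array([-2.10840473,2.1471602,-0.16252344]))
SIDE=dict(vfov=47.62003241562252,cx=309.31235,cy=196.31371,position=np.array([-246.83255,-724.97637,1186.57545]),attitude=np.array([-2.17993134,0.94180683,-0.39642291]))
E
cat > fit.py <<'E'
from h import *
from scipy.optimize import least_squares
P={'pad':(-126,134,107),'mkN':(-99,10,75.5),'mkF':(99,10,75.5),'pegN':(-66,-266,87),'pegF':(66,-266,87)}
t={'pad':(299,263),'mkN':(381,254),'mkF':(392,133)}
s={'pad':(225,297),'mkN':(297,350),'mkF':(402,283),'pegN':(464,456),'pegF':(536,404)}
u=[(TOP,P[k],(140+v[0]/2,100+v[1]/2),k) for k,v in t.items()]+[(SIDE,P[k],(180+v[0]/2.5,80+v[1]/2.5),k) for k,v in s.items()]
# pegs: side uses top at ~z 80 middle 
def W(q,X): return R.from_euler('z',q[2]).apply(X)+[q[0],q[1],0]
def W2(q,X): return W(q,X)
def res(q): return np.concatenate([proj(c,W(q,np.array(X if 'peg' not in k or c is TOP else (X[0],X[1],64.),float)))[0]-uv for c,X,uv,k in u])
r=least_squares(res,[350,0,0],loss='soft_l1'); q=r.x; print(q); print(np.round(res(q).reshape(-1,2),1))
for n,X in dict(pad=(-126,134,107),bump=(0,140,132),bump25=(0,-15,124),mk=(0,10,55.5),peg=(0,-260,42)).items():
    w=W(q,np.array(X,float));print(n,w.round(1),proj(TOP,w).round(1),proj(SIDE,w).round(1))
E
python3 fit.py
```

```text
[ 5.77290739e+02 -4.96967386e+00 -7.40947281e-02]
[[ 1.  -0.1]
 [ 0.3 -0.9]
 [-1.9 -0.9]
 [-1.5 -0.6]
 [-0.2  0.2]
 [-0.4 -0.6]
 [ 0.6  3.5]
 [-0.4  1.9]]
pad [461.6 138.  107. ] [[290.5 231.4]] [[268.5 198.2]]
bump [587.7 134.6 132. ] [[290.6 190.1]] [[295.  175.3]]
bump25 [576.2 -19.9 124. ] [[340.5 193.2]] [[325.5 199.6]]
mk [578.    5.   55.5] [[332.4 196.6]] [[320.1 210. ]]
peg [ 558.  -264.3   42. ] [[414.9 201.7]] [[378.3 257.7]]
```

```bash
python3 -m crank '[[[0,0,-0.1],[0,0,-0.067],1],[[0,0,-0.12],[0,0,-0.134],1],[[0,0,-0.12],[0,0,-0.134],1]]'
cat > goto.py <<'E'
import sys
from h import *
o=monitor.get_obs(); T=R.from_rotvec(o["eef_rot"])
q=[577.29,-4.97,-0.0741]
print("t",round(o["clock"],2),"pos",o["tool_pos"].round(1),"F",o["contact_force"].round(1),"w",round(o["grip_width"],1)); print("rack",R.from_euler('z',-q[2]).apply(o["tool_pos"]-[q[0],q[1],0]).round(1)); print(T.as_matrix().round(3))
for a in sys.argv[1:]:
    w=R.from_euler('z',q[2]).apply(np.array(eval(a),float))+[q[0],q[1],0]
    print(a,w.round(1),(T.inv().apply(w-o["tool_pos"])/500).round(4))
E
python3 goto.py "(-126,134,290)"
```

```text
clock: 1.2
tool_pos: [162.2, 553.0, 294.3]
eef_rot: [0.116, 3.137, 0.008]
contact_force: [0.9, 0.1, -0.4]
grip_width: 43.8
gripper_force: 0.0
t 1.2 pos [162.2 553.  294.3] F [ 0.9  0.1 -0.4] w 43.8
rack [-455.3  525.8  294.3]
[[-0.997  0.074  0.003]
 [ 0.074  0.997  0.005]
 [-0.002  0.005 -1.   ]]
(-126,134,290) [461.6 138.  290. ] [-0.6584 -0.7836  0.006 ]
```

```bash
R='x'; python3 -m crank '[[[-0.658,-0.784,0],[0,0,0],1],[[-0.658,-0.784,0],[0,0,0],1],[[-0.658,-0.784,0],[0,0,0],1],[[-0.658,-0.784,0],[0,0,0],1],[[-0.658,-0.784,0],[0,0,0],1],[[-0.658,-0.784,0],[0,0,0],1],[[-0.658,-0.784,0],[0,0,0],1],[[-0.658,-0.784,0],[0,0,0],1]]'; python3 goto.py "(-126,134,290)"
```

```text
clock: 2.0
tool_pos: [395.3, 225.2, 289.7]
eef_rot: [-0.121, -3.137, 0.001]
contact_force: [1.3, 0.7, 0.4]
grip_width: -0.6
gripper_force: 0.0
t 2.0 pos [395.3 225.2 289.7] F [1.3 0.7 0.4] w -0.6
rack [-198.5  216.1  289.7]
[[-0.997  0.077 -0.002]
 [ 0.077  0.997 -0.   ]
 [ 0.002 -0.001 -1.   ]]
(-126,134,290) [461.6 138.  290. ] [-0.1455 -0.1637 -0.0008]
```

```bash
python3 -m crank '[[[-0.146,-0.164,0],[0,0,0],1],[[-0.146,-0.164,0],[0,0,0],1],[[-0.146,-0.164,0],[0,0,0],1],[[-0.146,-0.164,0.1],[0,0,0],1],[[-0.146,-0.164,0.2],[0,0,0],1],[[-0.146,-0.164,0.28],[0,0,0],1],[[-0.146,-0.164,0.28],[0,0,0],1]]'; python3 goto.py "(-126,134,107)"
python3 - <<'E'
from h import *
for n in ("top","wrist"):
    p=cams.capture(n); cv2.imwrite(f"pics/{n}1.png",p["color"])
    if n=="top": a=p["color"][150:270,220:380];b=cv2.resize(a,(640,480),interpolation=3)
    else: print(p["T_tool_cam"].round(3),p["vfov"],p["cx"],p["cy"])
cv2.imwrite("pics/top1c.png",b)
E
```

```text
clock: 2.7
tool_pos: [455.8, 140.3, 144.2]
eef_rot: [-0.118, -3.124, 0.002]
contact_force: [-0.4, -0.4, -0.0]
grip_width: 0.1
gripper_force: 0.0
t 2.7 pos [455.8 140.3 144.2] F [-0.4 -0.4 -0. ] w 0.1
rack [-131.9  135.9  144.2]
[[-0.997  0.076 -0.015]
 [ 0.076  0.997 -0.   ]
 [ 0.015 -0.002 -1.   ]]
(-126,134,107) [461.6 138.  107. ] [-0.0129 -0.0036  0.0743]
[[ 0.00000e+00 -9.64000e-01 -2.65000e-01  6.55610e+01]
 [ 1.00000e+00 -0.00000e+00  1.00000e-03  7.18000e-01]
 [-1.00000e-03 -2.65000e-01  9.64000e-01 -1.43187e+02]
 [ 0.00000e+00  0.00000e+00  0.00000e+00  1.00000e+00]] 65.70646984690485 323.8351758498423 198.7123000684537
```

View pics/wrist1.png

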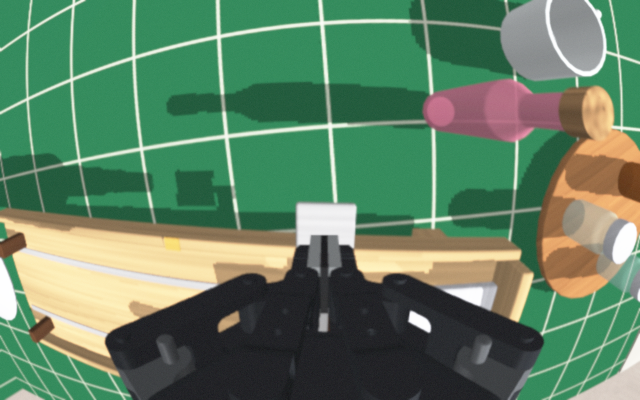

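```bash
cat > fit2.py <<'E'
from h import *
exec(open('fit.py').read().split("r=least")[0])
o=monitor.get_obs(); print(o["tool_pos"].round(1), o["eef_rot"].round(3))
Tm=R.from_rotvec(o["eef_rot"]).as_matrix()
C=np.array([[0,-.964,-.265,65.561],[1,0,.001,.718],[-.001,-.265,.964,-143.187]])
f=200/np.tan(np.radians(65.70647)/2)
def pw(X):
    t=Tm.T@(X-o["tool_pos"]); c=C[:,:3].T@(t-C[:,3]); r=np.hypot(c[0],c[1]); th=np.arctan2(r,c[2])
    return f*th*c[:2]/r+[323.835,198.712]
wp=[((-145,115,107),(298,204)),((-145,153,107),(356,205)),((-99,10,75.5),(172,243))]
def res2(q): return np.concatenate([res(q)]+[pw(W(q,np.array(X,float)))-uv for X,uv in wp])
q0=[577.29,-4.97,-.0741]; print(res2(q0)[-6:].round(1))
r=least_squares(res2,q0,loss='soft_l1');print(r.x,res2(r.x).reshape(-1,2).round(1).tolist())
E
python3 fit2.py
```

```text
[461.3 140.5 151.2] [-0.118 -3.138 -0.   ]
[ -9.8 -12.   -7.1 -13.1  -0.9  -6. ]
[ 5.82142350e+02 -4.16043732e+00 -9.82510852e-02] [[-0.2, -2.7], [-0.8, -2.5], [-1.4, -2.4], [-0.4, -2.4], [0.3, -1.2], [0.8, -1.1], [-0.4, 3.2], [-0.6, 2.2], [-2.2, -0.4], [-0.1, -0.1], [3.7, -0.3]]
```

Run:
```python
from h import *
p=cams.capture("wrist"); c=p["color"]; cv2.imwrite("pics/wrist2.png",c)
cv2.imwrite("pics/wrist2c.png",cv2.resize(c[180:300,100:420],(800,300),interpolation=cv2.INTER_CUBIC))
```

```text
(no output)
```

View pics/wrist2c.png

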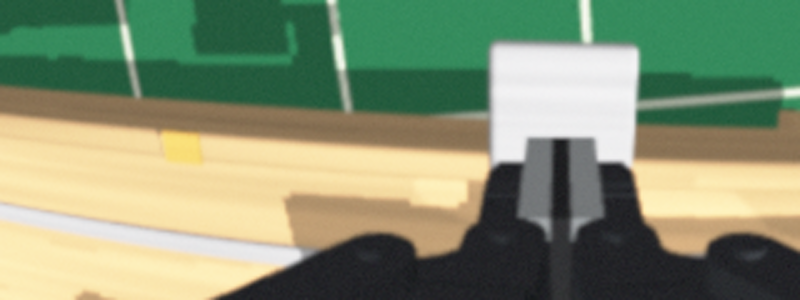

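View pics/top1c.png

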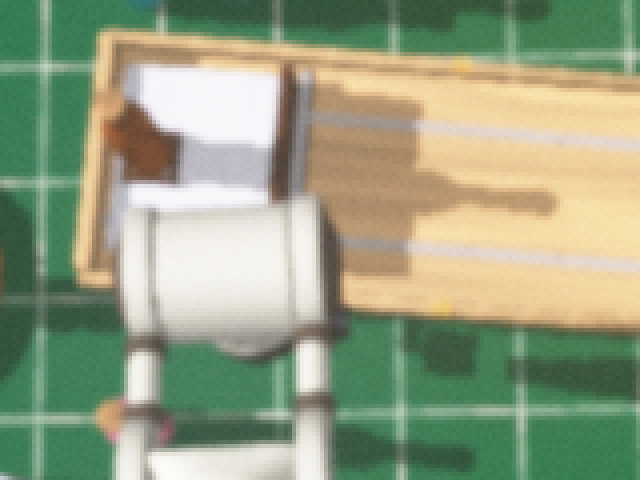

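The wrist crop shows the pad's far edge at (491–637, 43) and the near brass mark at (182,148). The fingertips are over the pad.

```bash
sed -i 's/(298,204)/(296.4,197.2)/;s/(356,205)/(354.8,197.6)/;s/(172,243)/(172.8,239.2)/' fit2.py; python3 fit2.py; python3 goto.py "(-126,134,107)"
```

```text
[462.8 140.5 153. ] [0.117 3.137 0.   ]
[-8.2 -8.6 -6.3 -9.  -1.3 -5.1]
[ 5.81239544e+02 -3.27214373e+00 -8.80542672e-02] [[-0.1, -2.0], [-0.7, -2.2], [-2.0, -2.1], [-0.9, -2.0], [0.1, -1.0], [0.2, -1.3], [-0.1, 2.9], [-0.6, 1.7], [-1.7, -0.3], [-0.2, 0.1], [2.9, -0.6]]
t 2.85 pos [462.8 140.5 153. ] F [0.7 0.9 1.1] w 0.2
rack [-124.9  136.5  153. ]
[[-0.997  0.075  0.002]
 [ 0.075  0.997  0.   ]
 [-0.002  0.    -1.   ]]
(-126,134,107) [461.6 138.  107. ] [ 0.0023 -0.0051  0.092 ]
```

```bash
cat > look.py <<'E'
import sys
from h import *
Q=[580,-4,-0.082]
C=np.array([[0,-.964,-.265,65.561],[1,0,.001,.718],[-.001,-.265,.964,-143.187]])
def W(X): return R.from_euler('z',Q[2]).apply(X)+[Q[0],Q[1],0]
def pw(o,X):
    t=(X-o["tool_pos"])@R.from_rotvec(o["eef_rot"]).as_matrix(); c=(t-C[:,3])@C[:,:3]
    r=np.hypot(c[:,0],c[:,1]); f=200/np.tan(np.radians(65.70647)/2)
    return f*(np.arctan2(r,c[:,2])/r)[:,None]*c[:,:2]+[323.835,198.712]
def profile(img,pr,xs,ys):
    L=[]
    g=cv2.GaussianBlur(img,(3,3),0).astype(float)
    for x in xs:
        X=W(np.array([[x,y,55+.05*y+70] for y in ys])); u=pr(X).round().astype(int)
        ok=(u[:,0]>=0)&(u[:,0]<640)&(u[:,1]>=0)&(u[:,1]<400)
        v=g[u[:,1].clip(0,399),u[:,0].clip(0,639)].sum(1)/3; v[~ok]=-1; L.append(v)
    return np.array(L).astype(int)
if __name__=="__main__":
    ys=np.arange(170,-60,-8)
    o=monitor.get_obs(); p=cams.capture("wrist"); k=sys.argv[1]; cv2.imwrite(f"pics/w{k}.png",p["color"])
    o2=monitor.get_obs(); q=cams.capture("top"); cv2.imwrite(f"pics/t{k}.png",q["color"])
    print("wrist t",round(o["clock"],2),o["tool_pos"].round(1),"top t",round(o2["clock"],2)); print("y  ",ys.tolist())
    for x,v in zip((-72,-65,-55),profile(p["color"],lambda X:pw(o,X),(-72,-65,-55),ys)): print("w",x,v.tolist())
    for x,v in zip((-50,0,40),profile(q["color"],lambda X:proj(q,X),(-50,0,40),ys)): print("t",x,v.tolist())
E
python3 - <<'E'
from look import *
ys=np.arange(170,90,-4); i=cv2.imread("pics/top0.png"); print(ys.tolist())
print(profile(i,lambda X:proj(TOP,X),(-50,0,40,60),ys).tolist())
E
python3 -m crank '[[[0,0,0.06],[0,0,0],1],[[0,0,0.1],[0,0,0],1],[[0,0,0.12],[0,0,0],1],[[0,0,0.144],[0,0,0],1],[[0,0,0.146],[0,0,0],1]]'; python3 goto.py
```

```text
[170, 166, 162, 158, 154, 150, 146, 142, 138, 134, 130, 126, 122, 118, 114, 110, 106, 102, 98, 94]
[[250, 249, 249, 248, 230, 184, 129, 92, 87, 109, 130, 130, 132, 142, 152, 152, 153, 153, 153, 152], [192, 193, 194, 191, 174, 145, 107, 72, 78, 96, 132, 130, 125, 128, 138, 139, 139, 139, 140, 140], [247, 248, 248, 247, 243, 222, 173, 89, 81, 93, 134, 136, 134, 138, 148, 150, 150, 147, 146, 145], [244, 242, 246, 245, 242, 196, 145, 103, 88, 138, 166, 171, 158, 152, 161, 165, 166, 171, 183, 208]]
clock: 3.35
tool_pos: [464.1, 140.3, 80.4]
eef_rot: [0.117, 3.136, 0.001]
contact_force: [-2.0, 0.8, 9.5]
grip_width: -0.1
gripper_force: 4.3
t 3.35 pos [464.1 140.3  80.4] F [-2.   0.8  9.5] w -0.1
rack [-123.7  136.5   80.4]
[[-0.997  0.074  0.004]
 [ 0.074  0.997  0.   ]
 [-0.004  0.001 -1.   ]]
```

```bash
python3 -m crank '[[[0,-0.02,-0.04],[0,0,0],1],[[-0.252,-0.39,-0.03],[0,0,0],1],[[-0.252,-0.39,-0.03],[0,0,0],1],[[-0.252,-0.39,-0.03],[0,0,0],1],[[-0.252,-0.39,-0.03],[0,0,0],1]]'; python3 look.py 1; python3 goto.py
```

```text
clock: 3.85
tool_pos: [562.8, -45.1, 94.9]
eef_rot: [0.117, 3.137, -0.001]
contact_force: [0.7, 1.2, -0.0]
grip_width: -0.1
gripper_force: 0.0
wrist t 3.85 [562.8 -45.1  94.9] top t 3.9
y   [170, 162, 154, 146, 138, 130, 122, 114, 106, 98, 90, 82, 74, 66, 58, 50, 42, 34, 26, 18, 10, 2, -6, -14, -22, -30, -38, -46, -54]
w -72 [-1, -1, -1, -1, -1, 239, 241, 243, 243, 242, 244, 140, 45, 34, 32, 32, 82, 113, 113, 113, 115, 116, 117, 116, 117, 118, 180, 180, 180]
w -65 [-1, -1, -1, -1, -1, 245, 245, 245, 245, 244, 244, 66, 37, 30, 29, 31, 64, 108, 114, 113, 113, 113, 113, 114, 114, 116, 175, 177, 179]
w -55 [-1, -1, -1, -1, -1, 244, 244, 244, 244, 243, 243, 71, 39, 31, 32, 32, 59, 106, 123, 124, 124, 123, 124, 123, 121, 119, 182, 182, 177]
t -50 [249, 249, 249, 249, 249, 249, 249, 249, 249, 249, 249, 245, 190, 96, 148, 170, 231, 232, 194, 230, 234, 216, 199, 173, 162, 170, 206, 213, 212]
t 0 [88, 85, 86, 134, 189, 193, 194, 194, 192, 191, 194, 190, 110, 82, 133, 142, 141, 155, 230, 211, 167, 122, 115, 132, 174, 175, 179, 178, 179]
t 40 [246, 247, 247, 248, 247, 248, 248, 248, 248, 247, 248, 245, 208, 93, 133, 145, 144, 143, 130, 195, 232, 214, 217, 234, 235, 237, 238, 238, 239]
t 3.95 pos [564.9 -48.8  95.4] F [-0.6  0.4  0.9] w -0.4
rack [ -9.2 -44.6  95.4]
[[-0.997  0.08   0.005]
 [ 0.08   0.997 -0.003]
 [-0.005 -0.003 -1.   ]]
```

```bash
cat > look2.py <<'E'
from look import *
ys=np.arange(140,-40,-1.0)
def edge(img,o):
    out=[]
    for v in profile(img,lambda X:pw(o,X),(-70,-65,-60,-55),ys):
        i=np.where((v[:-1]>150)&(v[1:]<=150)&(v[1:]>=0))[0]
        i=[k for k in i if v[k+4:k+12].max()<75]
        out.append(float(ys[i[0]]) if i else None)
    return out
if __name__=="__main__":
    for k in sys.argv[1:]:
        o=monitor.get_obs(); p=cams.capture("wrist"); cv2.imwrite(f"pics/w{k}.png",p["color"])
        print(round(o["clock"],3),o["tool_pos"].round(1),o["contact_force"].round(1),edge(p["color"],o))
E
python3 -c "
from look2 import *
o=dict(tool_pos=np.array([562.8,-45.1,94.9]),eef_rot=np.array([.117,3.137,-.001]));print(edge(cv2.imread('pics/w1.png'),o))"
python3 look2.py 2 3; python3 goto.py
```

```text
[85.0, 85.0, 85.0, 85.0]
3.95 [564.9 -48.8  95.4] [-0.6  0.4  0.9] [70.0, 70.0, 69.0, 70.0]
4.0 [563.2 -46.1  94.9] [-0.2  1.4 -0.3] [59.0, 59.0, 59.0, 59.0]
t 4.05 pos [562.  -44.2  94.4] F [ 0.  -0.4  0.7] w 0.1
rack [-12.4 -40.3  94.4]
[[-0.997  0.076  0.001]
 [ 0.076  0.997 -0.   ]
 [-0.001  0.    -1.   ]]
```

Run:
```python
from look2 import *
P=np.array([563.4,-46.,95.]); e=np.array([.120,3.138,0])
im=[(3.95,cv2.imread('pics/w2.png')),(4.0,cv2.imread('pics/w3.png'))]
for i in range(2):
    o=monitor.get_obs(); p=cams.capture("wrist"); print(o["tool_pos"].round(1),o["eef_rot"].round(4)); im.append((o["clock"],p["color"]))
cv2.imwrite("pics/w5.png",im[-1][1])
T=[];S=[]
for t,i in im:
    E=edge(i,dict(tool_pos=P,eef_rot=e)); print(t,E); E=[x for x in E if x is not None]
    T.append(t);S.append((152-np.mean(E))/1000)
print(np.round(S,4)); t=np.array(T)-4.15; k=np.polyfit(t,np.array(S)-.11*t*t,1); print("at 4.15 s,v (a=.22):",k[1].round(4),k[0].round(3))
for d in range(0,9): print(d/10, round(k[1]+k[0]*d/10+.11*d*d/100,4))
```

```text
[562.  -44.2  94.4] [ 0.1201  3.1384 -0.    ]
[561.3 -43.1  94.1] [1.1760e-01 3.1393e+00 4.0000e-04]
3.95 [72.0, 72.0, 72.0, 72.0]
4.0 [60.0, 59.0, 60.0, 59.0]
4.05 [48.0, 48.0, 47.0, 47.0]
4.1 [36.0, 36.0, 36.0, 36.0]
[0.08   0.0925 0.1045 0.116 ]
at 4.15 s,v (a=.22): 0.1296 0.268
0.0 0.1296
0.1 0.1575
0.2 0.1875
0.3 0.2198
0.4 0.2542
0.5 0.2909
0.6 0.3297
0.7 0.3708
0.8 0.414
```

```bash
python3 -m crank '[[[0,-0.006,0],[0,0,0],1],[[0,-0.030,0.0015],[0,0,0],1],[[0,-0.072,0.0035],[0,0,0],1],[[0,-0.122,0.006],[0,0,0],1],[[0,-0.174,0.009],[0,0,0],1],[[0,-0.222,0.011],[0,0,0],1],[[0,-0.262,0.013],[0,0,0],1],[[0,-0.294,0.015],[0,0,0],1]]'; python3 goto.py
```

```text
clock: 4.95
tool_pos: [549.9, -191.3, 86.4]
eef_rot: [0.117, 3.139, -0.001]
contact_force: [-0.3, -1.1, 0.8]
grip_width: -0.4
gripper_force: 0.7
t 4.95 pos [ 549.9 -191.3   86.4] F [-0.3 -1.1  0.8] w -0.4
rack [ -13.6 -187.8   86.4]
[[-0.997  0.074 -0.   ]
 [ 0.074  0.997 -0.001]
 [-0.    -0.001 -1.   ]]
```

```bash
python3 -m crank '[[[0,-0.024,0.001],[0,0,0],1],[[0,-0.040,0.002],[0,0,0],1],[[0,-0.05,0.0025],[0,0,0],1],[[0,-0.054,0.0025],[0,0,0],1],[[0,-0.056,0.0025],[0,0,0],1],[[0,-0.056,0.0025],[0,0,0],1]]'; python3 look2.py 6; python3 goto.py
```

```text
clock: 5.55
tool_pos: [548.3, -217.2, 85.1]
eef_rot: [-0.116, -3.139, -0.0]
contact_force: [-0.3, -0.6, 0.7]
grip_width: -0.1
gripper_force: 0.5
5.55 [ 548.3 -217.2   85.1] [-0.3 -0.6  0.7] [None, None, None, None]
t 5.6 pos [ 548.3 -217.2   85.1] F [-0.9  0.5 -0.8] w -0.0
rack [ -13.2 -213.8   85.1]
[[-0.997  0.074 -0.   ]
 [ 0.074  0.997  0.   ]
 [ 0.     0.    -1.   ]]
```

View pics/w6.png

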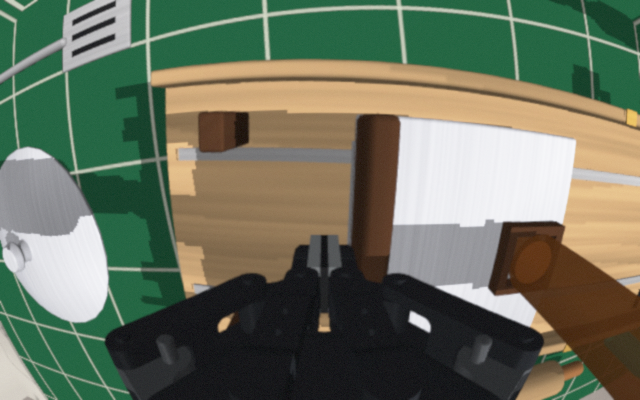

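The board, at (360–398, 118–280), rests on the fingers. The bottle stands in its seat at (530,258), and the peg at (222,130) is clear of the trolley. Now I hold.

```bash
for i in 1 2 3; do python3 -m crank '[[[0,0,0],[0,0,0],1],[[0,0,0],[0,0,0],1],[[0,0,0],[0,0,0],1],[[0,0,0],[0,0,0],1],[[0,0,0],[0,0,0],1],[[0,0,0],[0,0,0],1],[[0,0,0],[0,0,0],1],[[0,0,0],[0,0,0],1]]' | head -2; done
python3 - <<'E'
from h import *
a=cv2.imread("pics/w6.png")
p=cams.capture("wrist"); cv2.imwrite("pics/w7.png",p["color"]); print(np.abs(a.astype(int)-p["color"])[100:300,340:600].mean())
E
python3 goto.py
```

```text
clock: 6.4
tool_pos: [548.2, -217.7, 85.1]
clock: 7.2
tool_pos: [548.2, -217.7, 85.1]
clock: 8.0
tool_pos: [548.2, -217.7, 85.1]
1.4708846153846153
t 8.05 pos [ 548.2 -217.7   85.1] F [ 0.6 -1.2 -0.2] w 0.5
rack [ -13.2 -214.3   85.1]
[[-0.997  0.074 -0.   ]
 [ 0.074  0.997 -0.   ]
 [-0.    -0.    -1.   ]]
```

```bash
python3 -m crank '[[[0,-0.002,0],[0,0,0],1],[[0,-0.006,0],[0,0,0],1],[[0,-0.012,0.0005],[0,0,0],1],[[0,-0.02,0.001],[0,0,0],1],[[0,-0.028,0.001],[0,0,0],1],[[0,-0.036,0.002],[0,0,0],1],[[0,-0.044,0.002],[0,0,0],1],[[0,-0.052,0.0025],[0,0,0],1]]' | head -2
python3 -m crank '[[[0,-0.008,0],[0,0,0],1],[[0,-0.016,0],[0,0,0],1],[[0,-0.022,0.0005],[0,0,0],1],[[0,-0.028,0.001],[0,0,0],1],[[0,-0.034,0.001],[0,0,0],1],[[0,-0.038,0.002],[0,0,0],1],[[0,-0.042,0.002],[0,0,0],1],[[0,-0.046,0.0025],[0,0,0],1]]' | head -2
python3 -m crank '[[[0,-0.004,0],[0,0,0],1],[[0,-0.008,0],[0,0,0],1],[[0,-0.012,0.0005],[0,0,0],1],[[0,-0.016,0.001],[0,0,0],1],[[0,-0.02,0.001],[0,0,0],1],[[0,-0.024,0.001],[0,0,0],1],[[0,-0.028,0.001],[0,0,0],1],[[0,-0.032,0.001],[0,0,0],1]]'; python3 goto.py
python3 -c "
from h import *
p=cams.capture('wrist'); cv2.imwrite('pics/w8.png',p['color'])"
```

```text
clock: 8.85
tool_pos: [546.2, -244.0, 83.8]
clock: 9.65
tool_pos: [544.6, -266.6, 82.6]
clock: 10.45
tool_pos: [543.4, -282.6, 82.1]
eef_rot: [0.117, 3.139, 0.0]
contact_force: [-0.4, -0.1, 0.4]
grip_width: -0.1
gripper_force: 0.0
t 10.45 pos [ 543.4 -282.6   82.1] F [-0.4 -0.1  0.4] w -0.1
rack [ -13.3 -279.4   82.1]
[[-0.997  0.074  0.   ]
 [ 0.074  0.997  0.   ]
 [-0.     0.    -1.   ]]
```

View pics/w8.png

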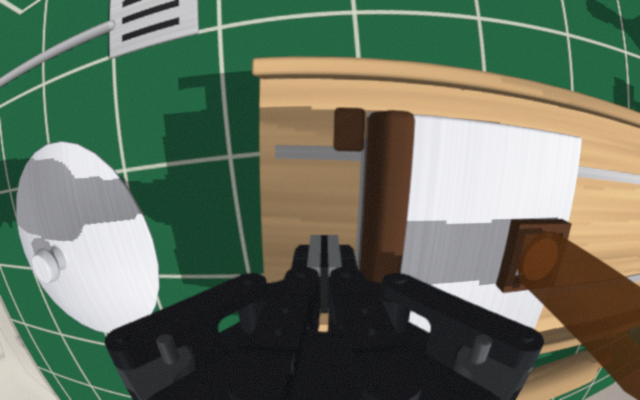

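The board rests against the peg (335–365 and 370–412), with a few mm between it and the fingers. The bottle stands upright in its seat. I withdraw downhill, then up.

```bash
python3 -m crank '[[[0,-0.01,0],[0,0,0],1],[[0,-0.02,0],[0,0,0],1],[[0,-0.02,-0.03],[0,0,0],1],[[0,-0.02,-0.1],[0,0,0],1],[[0,-0.02,-0.2],[0,0,0],1],[[0,-0.06,-0.28],[0,0,0],1],[[0,-0.1,-0.3],[0,0,0],1],[[0,-0.1,-0.3],[0,0,0],1]]'; python3 -m crank '[[[0,0,0],[0,0,0],1],[[0,0,0],[0,0,0],1],[[0,0,0],[0,0,0],1],[[0,0,0],[0,0,0],1],[[0,0,0],[0,0,0],1]]'|head -4
python3 -c "
from h import *
p=cams.capture('side'); cv2.imwrite('pics/s9.png',cv2.resize(p['color'][80:320,180:500],(800,600),interpolation=3))"
```

```text
clock: 11.3
tool_pos: [540.6, -335.6, 236.9]
eef_rot: [0.12, 3.134, -0.009]
contact_force: [-0.3, 0.3, 0.3]
grip_width: -0.1
gripper_force: 0.0
clock: 11.8
tool_pos: [539.6, -331.8, 231.5]
eef_rot: [-0.116, -3.139, -0.001]
contact_force: [0.3, 0.2, -0.7]
```

View pics/s9.png

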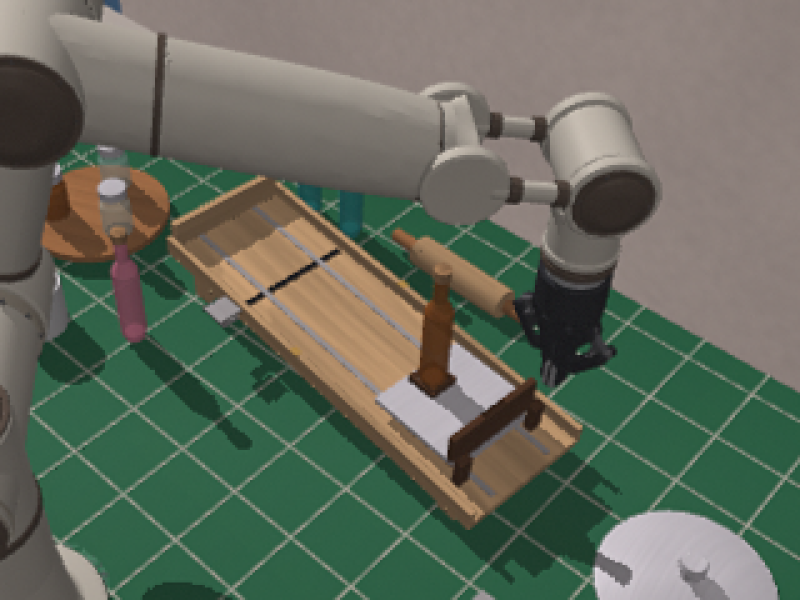

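The trolley is at the pegs with its board at (495,420), the bottle stands at (435,330), the stop bar is down and the gripper is clear.

```bash
python3 -c "
from cell import job_done
print(job_done())"
```

```text
the job is handed in; nothing more can be done
None
```

I handed the job in: the trolley rolled untouched past the marks, was caught softly, held for over two seconds and let down onto the end pegs, with the bottle standing in its seat, the stop bar down and the gripper clear; the hand-in call returned no verdict.

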